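# Sort carved marionette parts into their trays

### The arm

A 6-joint arm with a two-finger parallel gripper is mounted at the origin on the work surface. World frame = base frame: x ahead of the robot, y to its left, z up, the work surface at z = 0. Lengths are in m, angles in degrees, forces in N, time in s.
With the tool pointing down it reaches from about 0.375 to 0.9 m from the base axis. Payload 3.1 kg.
Tool frame: the origin (TCP) lies midway between the tips of the shut fingers; the grasp point (between the pads) lies 19 mm behind it (bot.hold_point_z is the distance from the TCP to the grasp point, in m); z points along the fingers, y is the line along which they close (so a half turn about z gives the same grasp; the last joint's range is limited). The gripper opens to 87 mm and grips with 3 to 60 N. Pads are 19 mm wide; open, the fingers measure 117 mm over their backs; the gripper's body (75 mm by 190 mm) begins 51 mm behind the grasp point.
Start: joints at [-84.941, 30.224, 82.088, -0, 67.689, -10.227], TCP at [0.165, -0.603, 0.223] pointing down, gripper open.
Joint ranges: [-176.69, 176.69], [-43.24, 126.21], [12.49, 139.97], [-82, 262], [0, 151.66], [-163.58, 163.58]. Speed limits (degrees/s): [159.86, 159.86, 180, 180, 180, 180].

### API

Orientations are given as a 3x3 rotation matrix whose columns are the frame's x, y, z axes.
In Python, from rig import read_state, optics, order, bot gives the robot as it stands.
- The arm moves only by the tool drive_tool, never from a script. Its argument "steps" is a list of rows, each a list of 7 numbers: the finger opening in mm, from 0 to 87, then the shift along the tool's x, y, z normalised to -1 to 1, where 1 is 0.12 m, then the turn, a rotation vector about the tool's x, y, z normalised to -1 to 1, where 1 is 1.5 rad. In form: [[jaw, tx, ty, tz, ax, ay, az], ...]. A call has 1 to 8 rows; each row is the pose to reach, as a shift and turn from the pose commanded when the call began, along the tool's axes at that moment; what a row does not reach only later rows make up. A row lasts 1/10 s, in which the tool goes at most 50 mm and 8.59 degrees, less where a joint would pass 70% of its speed; a pose out of reach is approached as far as the arm can. A call with a number of a shift or a turn outside -1 to 1 is refused whole. A call with a gripper value outside its range is refused whole. The fingers move at their own pace and stop on an object; the grip force is fixed at half the most. Time passes only in rows, so rows that repeat a pose let the fingers close. It gives the time, the measured TCP pose, the force, the opening and the grip force at its end, in the units of the state.
- read_state(): the state, without advancing time (a new reading comes with each control period).
- optics.capture(name): name is "scene" or "top" or "wrist"; returns a dict with "color" (384x512x3 uint8, blue, green, red), "range_z" (384x512 float32, m along the optical axis (not along the pixel's ray), 0 where there is no reading), "fx", "fy", "cx", "cy" (pixels), "rvec" (rotation vector, rad) and "tvec" (3), from world to camera coordinates, as OpenCV has them. Camera axes: x right, y down, z forward; pixel columns grow to the right and rows downward; lengths in m; the calibration is good to about 2 mm. A picture is of the moment at which its call begins.
- order.hand_in(): hands the job in; it is judged then, once.
The state is a dict: "time_s": time; "joint_positions": joint angles; "qvel": joint speeds; "tau": joint torques, N m; "position": TCP position; "tcp_rot": TCP orientation; "force": force on the tool from outside, world axes, zero at the start; "moment": the same for the moment, N m; "opening": opening from 0.0 (shut) to 1.0 (fully open); "grasp_force": force on a finger pad.
Only numpy, scipy, OpenCV 4.12 (cv2) and the standard library are available. Lean on these libraries where they do the work, as an engineer would, in place of code of your own. Each camera call takes 0.05 s, during which the arm holds its last target. There are 200 camera calls.

### The job

The carved parts of one marionette lie mixed on the puppet maker's bench: put them away in the three wooden trays. Stand the head upright on its neck in the small square tray, the two shoes on their soles in the two short wide bays of the shoe tray, and the two forearms flat and right way up in the two long narrow bays of the forearm tray, one part to a bay, each lying along its bay (either end first) and flat on the bay's floor. Set each part down rather than dropping it, and leave the glue bottle and the mug where they are.

Things in the scene. Friction and masses are not known exactly. Their poses are not given: they have to be found in the camera images.
- head: Carved wooden marionette head, pale wood, egg shaped on a neck with a round foot, standing: 96 high, 160 g; widest 54 across (straight sides from 46 to 72 above the underside), foot 48 across. A small nose sticks out 8 to -x, so grip it across y, about 58 above the underside. Sizes in mm. Origin: centre of the underside, z up, nose to -x.
- shoe_a: Carved marionette shoe (one of two alike), pale wood, darker sole: 72 long (x), 42 wide (y), 56 high, 80 g. Low toe, 28 high, to -x; a square ankle block, 34 long (x) by 30 wide (y), rises from 28 to 56 above the underside, its centre at x = +10: grip it there across y. Sizes in mm. Origin: centre of the underside, z up, x along the shoe.
- shoe_b: Carved marionette shoe (other of two alike), pale wood, darker sole: 72 long (x), 42 wide (y), 56 high, 80 g. Low toe, 28 high, to -x; a square ankle block, 34 long (x) by 30 wide (y), rises from 28 to 56 above the underside, its centre at x = +10: grip it there across y. Sizes in mm. Origin: centre of the underside, z up, x along the shoe.
- forearm_a: Carved pale wood marionette forearm with mitten hand (one of two alike), lying flat: 120 long (x), hand at -x 34 wide and 20 high (small thumb on top, to 30), forearm 28 wide (y) and 30 high from x = -18 to +60, 70 g. Grip the forearm across y at about x = +5. Sizes in mm. Origin: centre of the underside, z up, x along the length.
- forearm_b: Carved pale wood marionette forearm with mitten hand (other of two alike), lying flat: 120 long (x), hand at -x 34 wide and 20 high (small thumb on top, to 30), forearm 28 wide (y) and 30 high from x = -18 to +60, 70 g. Grip the forearm across y at about x = +5. Sizes in mm. Origin: centre of the underside, z up, x along the length.
- head_tray: Fixed small square green wooden tray, grey felt floor, 82 x 82 outside, one bay 74 x 74 centred on the origin; floor 5 thick, walls 4 thick, tops 20 above the bench. Sizes in mm. Origin: centre of the underside on the bench, z up.
- shoe_tray: Fixed green wooden tray, grey felt floor, 104 (x) by 140 (y) outside, with a 12 thick divider along x making two bays, each 96 long (x) by 60 wide (y), centred at y = -36 and y = +36; floor 5 thick, walls 4 thick, wall and divider tops 20 above the bench. Sizes in mm. Origin: centre of the underside on the bench, z up.
- forearm_tray: Fixed shallow green wooden tray, grey felt floor, 152 (x) by 120 (y) outside, with a 12 thick divider along x making two bays, each 144 long (x) by 50 wide (y), centred at y = -31 and y = +31; floor 5 thick, walls 4 thick, wall and divider tops 12 above the bench. Sizes in mm. Origin: centre of the underside on the bench, z up.
- glue_bottle: White glue bottle, 60 across, 160 high, loose, beyond the trays: leave it alone. Sizes in mm. Origin: centre of the underside.
- mug: Blue ceramic mug, 80 across, 95 high, loose, beyond the trays: leave it alone. Sizes in mm. Origin: centre of the underside.
Not all that is in view belongs to the job. What is shaped like the head_tray but blue or red is not meant.

How it is judged (in metres and radians):
At the end, for the whole second after the job is handed in: Off bay centre at most (mm): head 15 each way, shoes 16 along 13 across, forearms 16 along 12 across; shoes within 0.4, forearms 0.3 rad of the bay direction. Every part on its bay floor (underside 3 to 9 mm above tray underside), z axis within 0.1 rad of vertical, at rest (x of head in the frame of head_tray between -0.015 and 0.015 m and y of head in the frame of head_tray between -0.015 and 0.015 m and z of head in the frame of head_tray between 0.003 and 0.009 m and angle between each of head, shoe_a, shoe_b, forearm_a, forearm_b's own z axis and vertical below 0.1 rad and linear speed of each of head, shoe_a, shoe_b, forearm_a, forearm_b below 0.02 m/s and angular speed of each of head, shoe_a, shoe_b, forearm_a, forearm_b below 0.2 rad/s and x of shoe_a in the frame of shoe_tray between -0.016 and 0.016 m and (y of shoe_a in the frame of shoe_tray between -0.049 and -0.023 m or y of shoe_a in the frame of shoe_tray between 0.023 and 0.049 m) and z of shoe_a in the frame of shoe_tray between 0.003 and 0.009 m and angle between the x axis of each of shoe_a, shoe_b and the x axis of shoe_tray, either way round below 0.4 rad and x of shoe_b in the frame of shoe_tray between -0.016 and 0.016 m and (y of shoe_b in the frame of shoe_tray between -0.049 and -0.023 m or y of shoe_b in the frame of shoe_tray between 0.023 and 0.049 m) and z of shoe_b in the frame of shoe_tray between 0.003 and 0.009 m and x of forearm_a in the frame of forearm_tray between -0.016 and 0.016 m and (y of forearm_a in the frame of forearm_tray between -0.043 and -0.019 m or y of forearm_a in the frame of forearm_tray between 0.019 and 0.043 m) and z of forearm_a in the frame of forearm_tray between 0.003 and 0.009 m and angle between the x axis of each of forearm_a, forearm_b and the x axis of forearm_tray, either way round below 0.3 rad and x of forearm_b in the frame of forearm_tray between -0.016 and 0.016 m and (y of forearm_b in the frame of forearm_tray between -0.043 and -0.019 m or y of forearm_b in the frame of forearm_tray between 0.019 and 0.043 m) and z of forearm_b in the frame of forearm_tray between 0.003 and 0.009 m); the robot touches nothing.
It fails at once if a part is dropped from more than about 5 cm or thrown (faster than 1 m/s while the fingers do not hold it) ((linear speed of head above 1 m/s and contact force between the fingers and head below 0.05 N) or (linear speed of shoe_a above 1 m/s and contact force between the fingers and shoe_a below 0.05 N) or (linear speed of shoe_b above 1 m/s and contact force between the fingers and shoe_b below 0.05 N) or (linear speed of forearm_a above 1 m/s and contact force between the fingers and forearm_a below 0.05 N) or (linear speed of forearm_b above 1 m/s and contact force between the fingers and forearm_b below 0.05 N)).
It fails at once if the glue bottle is moved more than 3 cm (distance of glue_bottle from where it was at the start of the episode above 0.03 m).
It fails at once if the mug is moved more than 3 cm (distance of mug from where it was at the start of the episode above 0.03 m).
It also fails if it takes over 125 s, if anything falls off the work surface, if the arm or the gripper's body presses on something with over 40 N, if the wrist force passes 120 N, or if a joint passes its speed limit or range.

## Working session

There is one attempt and no reset: what is moved stays moved. The work goes in short steps, Python scripts to look and compute and a tool call to move; the robot and the scene stay as the last step left them, time stands still between calls to the robot, and variables do not carry over. Pictures are saved under pics/ and viewed, at most 14 in all, crops included, and the job is handed in when it is done.

Besides the shell and the picture viewer there is one more tool, called after "Call:" as name(argument=value, ...) on one line, values as JSON. drive_tool: Moves the arm, as the interface text tells. Scaled input: -1 to 1 covers 0.12 m each way for a shift and 1.5 rad each way for a turn. Its arguments: {"type":"object","properties":{"steps":{"type":"array"}},"required":["steps"]}

```bash
mkdir -p pics; ls; python3 - <<'E'
from rig import read_state, optics, order, bot
import cv2,numpy as np
for n in ["top","scene"]:
    c=optics.capture(n); np.savez(f"{n}0.npz",**c)
    cv2.imwrite(f"pics/{n}0.png",cv2.resize(c["color"],(768,576)))
    print(n,c["fx"],c["cx"],c["cy"],c["rvec"],c["tvec"], cv2.Rodrigues(c["rvec"])[0].T@-np.array(c["tvec"]).reshape(3))
s=read_state();print(s["time_s"],s["position"],s["tcp_rot"],bot.hold_point_z)
E
```

```text
pics
top 407.2751916650035 255.5728843190118 185.02007126903015 [ 2.12503412 -2.15866102  0.12161663] [0.09748611 0.55503344 1.13884805] [0.39843407 0.06519998 1.20479865]
scene 348.5187506229869 259.7712145005154 190.91849019360066 [ 1.94760468  1.66087726 -0.59082237] [-0.14543426 -0.37797791  1.4827634 ] [ 1.2364248  -0.049536    0.91181447]
0.1 [ 0.16476154 -0.60216386  0.2216494 ] [[ 9.64613845e-01  2.63666646e-01 -1.70488152e-04]
 [ 2.63666435e-01 -9.64611753e-01  2.04358457e-03]
 [ 3.74370214e-04 -2.01622197e-03 -9.99997897e-01]] 0.0187
```

View pics/top0.png

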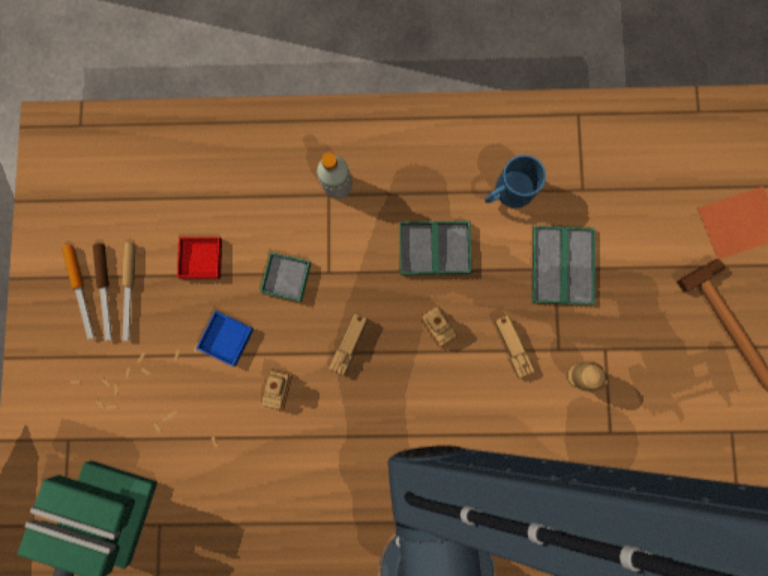

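View pics/scene0.png

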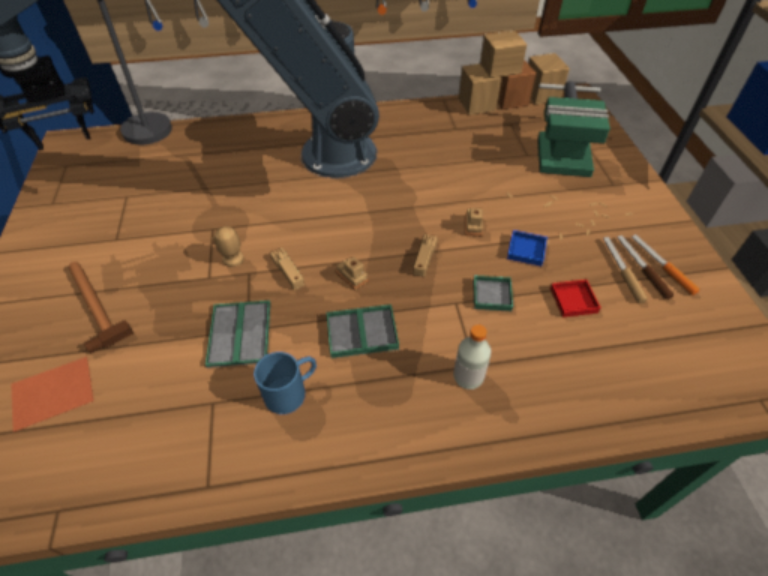

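Candidates in the top view (768×576 px):
- **Square trays:** green (286,277), blue (224,338), red (199,257). I choose green.
- **Head:** (588,376).
- **Shoes:** (438,326) and (276,388).
- **Forearms:** (515,347) and (348,344).
- **Shoe tray:** (435,248), with short wide bays.
- **Forearm tray:** (565,265), with long bays.

The mug is at (520,180) and the bottle at (335,175). Next I'll measure from the depth image and check a close crop.

```bash
cat > h.py <<'E'
import cv2,numpy as np
from rig import read_state, optics, order, bot
def cloud(c):
    z=np.asarray(c["range_z"],float); v,u=np.mgrid[:z.shape[0],:z.shape[1]]
    P=np.stack([(u-c["cx"])/c["fx"]*z,(v-c["cy"])/c["fy"]*z,z],-1)
    R=cv2.Rodrigues(np.array(c["rvec"]))[0]
    W=(P-np.array(c["tvec"]).reshape(3))@R
    W[z<=0]=np.nan
    return W
def rect(xy):
    (cx,cy),(w,h),a=cv2.minAreaRect((xy*1000).astype(np.float32))
    if w<h: w,h,a=h,w,a+90
    return round(cx,1),round(cy,1),round(w,1),round(h,1),round((a+90)%180-90,1)
def masks(c,W):
    hsv=cv2.cvtColor(c["color"],cv2.COLOR_BGR2HSV)
    green=cv2.inRange(hsv,(60,60,30),(95,255,255))>0
    roi=(W[...,0]>.3)&(W[...,0]<.72)&(W[...,1]>-.4)&(W[...,1]<.5)
    return hsv,green&roi,roi
E
python3 - <<'E'
from h import *
c=dict(np.load("top0.npz")); W=cloud(c); hsv,g,roi=masks(c,W)
print("bench z",np.nanmedian(W[200:210,0:150,2]), np.nanstd(W[200:210,170:175,2]))
for name,m,mn in [("tray",g,25),("tall",roi&(W[...,2]>.012)&~g,25)]:
    n,l,st,ce=cv2.connectedComponentsWithStats(m.astype(np.uint8))
    for i in range(1,n):
        if st[i,4]<mn: continue
        p=W[l==i]; print(name,ce[i].round()*1.5,st[i,4],rect(p[:,:2]),"zmax",p[:,2].max().round(3),hsv[l==i].mean(0).round())
        if name=="tall":
            for lo,hi in((.012,.024),(.024,.036),(.045,.2)):
                q=p[(p[:,2]>lo)&(p[:,2]<hi)]
                if len(q)>8: print("   ",lo,len(q),(q[:,:2].mean(0)*1000).round(1),rect(q[:,:2]))
cv2.imwrite("pics/crop1.png",cv2.resize(c["color"][135:285,160:430],None,fx=2.9,fy=2.9,interpolation=cv2.INTER_CUBIC))
E
```

```text
bench z -0.0004630485722805499 0.002210337592690227
tray [435. 249.] 318 (617.4, -13.4, 135.9, 103.4, 89.0) zmax 0.026 [ 71. 100.  81.]
tray [534.  268.5] 78 (584.3, -208.9, 147.2, 14.2, -0.5) zmax 0.016 [71. 99. 93.]
tray [562.5 262.5] 263 (580.5, -262.5, 156.0, 68.1, -7.6) zmax 0.018 [ 72. 104.  90.]
tray [591.  274.5] 86 (573.4, -317.9, 149.8, 33.7, -12.2) zmax 0.016 [69. 95. 84.]
tray [285. 279.] 147 (564.6, 283.3, 81.8, 80.2, 76.3) zmax 0.024 [71. 98. 78.]
tall [510.  196.5] 280 (707.9, -160.8, 102.2, 23.2, 89.2) zmax 0.1 [ 96. 112.  68.]
    0.012 21 [ 703.9 -165.1] (706.0, -165.5, 67.9, 13.8, 76.5)
    0.024 42 [ 706.9 -152.6] (707.1, -161.6, 81.6, 19.8, 84.1)
    0.045 195 [ 705.2 -157.4] (707.6, -160.9, 102.4, 22.1, -89.7)
tall [399.  235.5] 28 (637.2, 57.1, 66.4, 8.9, -8.7) zmax 0.024 [41. 82. 95.]
    0.012 28 [641.5  56.2] (637.2, 57.1, 66.4, 8.9, -8.7)
tall [198. 258.] 215 (606.3, 456.8, 84.3, 82.7, 89.1) zmax 0.026 [ 24. 225. 128.]
    0.012 208 [605.9 457.3] (606.3, 456.8, 84.3, 82.7, 89.1)
tall [451.5 273. ] 25 (565.7, -44.4, 70.9, 1.2, 90.0) zmax 0.025 [40. 89. 44.]

[... 672 characters left out ...]
4.7)
tall [514.5 348. ] 461 (421.2, -159.8, 119.8, 34.1, 21.7) zmax 0.036 [ 16. 141. 158.]
    0.012 167 [ 391.3 -169.1] (420.6, -160.0, 118.5, 34.1, 21.7)
    0.024 294 [ 434.9 -152.5] (425.7, -156.6, 109.1, 27.9, 22.2)
tall [588.  376.5] 377 (363.4, -286.4, 58.2, 49.7, 89.2) zmax 0.1 [ 16. 142. 137.]
    0.012 12 [ 366.7 -266.8] (366.1, -267.5, 34.3, 10.0, -7.6)
    0.045 363 [ 363.9 -279.1] (363.4, -286.4, 58.2, 49.7, 89.2)
tall [274.5 390. ] 342 (345.3, 297.9, 70.0, 39.6, -17.0) zmax 0.061 [ 16. 143. 139.]
    0.012 30 [349.6 287.3] (345.3, 297.8, 69.7, 39.3, -18.3)
    0.024 164 [338.1 297.6] (344.5, 299.0, 66.9, 37.2, -14.0)
    0.045 134 [354.5 296.2] (354.7, 297.0, 33.7, 30.4, -12.3)
```

View pics/crop1.png

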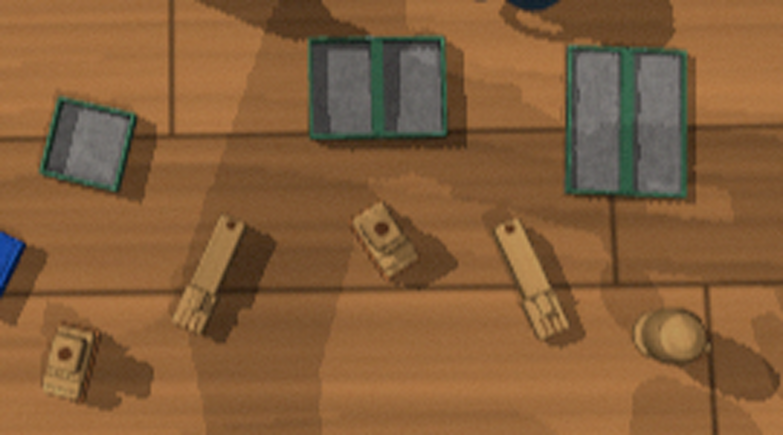

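The crop confirms the green square tray at crop px (88,145), two shoes, two forearms and the head at (670,335). The nose direction of the head is unclear, so I'll move above it and look from the wrist.

Call:
drive_tool(steps=[[87,1,-0.93,0,0,0,0.178],[87,1,-0.93,0,0,0,0.178],[87,1,-0.93,0,0,0,0.178],[87,1,-0.93,0,0,0,0.178],[87,1,-0.93,0,0,0,0.178]])

```text
time_s: 0.6
position: [0.252, -0.4614, 0.2225]
tcp_rot: [[1.0, 0.003, -0.0], [0.003, -1.0, 0.001], [-0.0, -0.001, -1.0]]
force: [-0.9, -0.2, 0.6]
opening: 1.0
grasp_force: 0.0
```

Call:
drive_tool(steps=[[87,0.94,-1,0,0,0,0],[87,0.94,-1,0,0,0,0],[87,0.94,-1,0,0,0,0],[87,0.94,-1,0,0,0,0],[87,0.94,-1,0,0,0,0]])

```text
time_s: 1.1
position: [0.365, -0.344, 0.2226]
tcp_rot: [[1.0, 0.003, 0.0], [0.003, -1.0, -0.001], [0.0, 0.001, -1.0]]
force: [-0.4, -0.2, -0.2]
opening: 1.002
grasp_force: 0.0
```

Call:
drive_tool(steps=[[87,0,-0.52,0,0,0,0],[87,0,-0.52,0,0,0,0],[87,0,-0.52,0,0,0,0],[87,0,-0.52,0,0,0,0]])

```text
time_s: 1.5
position: [0.3641, -0.2839, 0.223]
tcp_rot: [[1.0, -0.001, 0.001], [-0.001, -1.0, -0.003], [0.001, 0.003, -1.0]]
force: [0.1, -0.1, 0.1]
opening: 1.001
grasp_force: 0.0
```

```bash
python3 - <<'E'
from h import *
s=read_state();print(s["time_s"],s["position"],s["tcp_rot"].round(4) if hasattr(s["tcp_rot"],'round') else s["tcp_rot"])
c=optics.capture("wrist"); np.savez("w1.npz",**c); cv2.imwrite("pics/w1.png",c["color"])
W=cloud(c)
m=(W[...,2]>.012)&(W[...,0]>.29)&(W[...,0]<.44)&(W[...,1]>-.36)&(W[...,1]<-.2)&(W[...,2]<.12)
p=W[m]; print("head zmax",p[:,2].max())
for lo,hi in((.01,.04),(.04,.055),(.055,.075),(.075,.085),(.085,.11)):
    q=p[(p[:,2]>lo)&(p[:,2]<hi)]
    if len(q)>8: print(lo,len(q),(q.min(0)*1000).round(),(q.max(0)*1000).round(),cv2.minEnclosingCircle((q[:,:2]*1000).astype(np.float32)))
# trays from top image
c=dict(np.load("top0.npz")); W=cloud(c); hsv,g,roi=masks(c,W)
for n,(y0,y1) in dict(fore=(-.36,-.18),shoe=(-.1,.08),head=(.2,.35)).items():
    q=W[g&(W[...,1]>y0)&(W[...,1]<y1)&(W[...,2]<.03)&(W[...,0]>.48)]
    print(n,rect(q[:,:2]),(q[:,:2].mean(0)*1000).round(1))
E
```

```text
1.5 [ 0.36412776 -0.28388737  0.22295536] [[ 1.     -0.0015  0.0011]
 [-0.0015 -1.     -0.0028]
 [ 0.0012  0.0028 -1.    ]]
head zmax 0.09805244319480277
0.04 40 [ 373. -308.   45.] [ 391. -260.   55.] ((375.72784423828125, -284.0838928222656), 24.062374114990234)
0.055 251 [ 338. -316.   55.] [ 391. -256.   75.] ((362.7966003417969, -286.6237487792969), 30.87908172607422)
0.075 315 [ 339. -309.   75.] [ 390. -258.   85.] ((364.008056640625, -283.0234375), 26.014629364013672)
0.085 1085 [ 344. -305.   85.] [ 387. -261.   98.] ((364.5548400878906, -282.8103942871094), 22.310739517211914)
fore (581.4, -265.3, 153.4, 120.5, -3.7) [ 577.5 -264.8]
shoe (617.4, -13.4, 135.9, 103.4, 89.0) [615.3 -12. ]
head (564.6, 283.3, 81.7, 80.4, 76.0) [562.8 283. ]
```

View pics/w1.png

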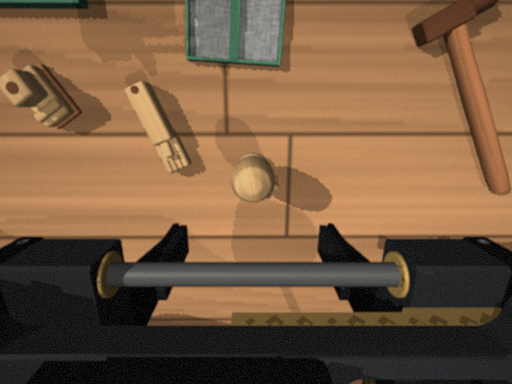

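The wrist view shows the head at (252,178) with its nose sticking out to the image right, at (276,182), which is roughly -y. I'll get the exact nose angle next.

```bash
python3 - <<'E'
from h import *
c=dict(np.load("w1.npz")); W=cloud(c)
p=W[(W[...,2]>.045)&(W[...,2]<.08)&(abs(W[...,0]-.364)<.045)&(abs(W[...,1]+.283)<.045)]
d=p[:,:2]-[.3645,-.283]; r=np.hypot(*d.T); k=r>.029
print(k.sum(),np.c_[d[k]*1000,np.degrees(np.arctan2(d[k,1],d[k,0])),p[k,2]*1000].round()[:40])
E
```

```text
45 [[   4.  -29.  -83.   68.]
 [   3.  -30.  -85.   69.]
 [   2.  -30.  -86.   71.]
 [   1.  -30.  -89.   70.]
 [  -7.  -29. -103.   57.]
 [  -7.  -30. -104.   55.]
 [  -7.  -28. -104.   62.]
 [  -7.  -30. -104.   60.]
 [  -8.  -31. -104.   59.]
 [  -7.  -28. -104.   65.]
 [  -7.  -29. -103.   66.]
 [  -7.  -31. -104.   64.]
 [  -9.  -33. -106.   57.]
 [  -8.  -28. -106.   67.]
 [  -8.  -29. -106.   66.]
 [  -8.  -31. -105.   66.]
 [  -9.  -32. -105.   65.]
 [  -9.  -28. -108.   67.]
 [  -9.  -29. -107.   68.]
 [  -9.  -31. -107.   67.]
 [ -10.  -32. -107.   66.]
 [ -10.  -28. -110.   68.]
 [ -11.  -29. -110.   66.]
 [ -10.  -31. -109.   68.]
 [ -10.  -32. -108.   67.]
 [ -12.  -27. -113.   68.]
 [ -12.  -28. -113.   67.]
 [ -12.  -29. -112.   67.]
 [ -11.  -30. -110.   69.]
 [ -12.  -32. -111.   66.]
 [ -13.  -27. -116.   67.]
 [ -13.  -28. -115.   68.]
 [ -13.  -29. -114.   67.]
 [ -13.  -31. -113.   67.]
 [ -14.  -32. -113.   65.]
 [ -15.  -26. -120.   65.]
 [ -14.  -27. -118.   68.]
 [ -15.  -28. -117.   67.]
 [ -15.  -30. -117.   65.]
 [ -15.  -31. -115.   66.]]
```

Call:
drive_tool(steps=[[87,0,0,0.8,0,0,-0.78],[87,0,0,0.8,0,0,-0.78],[87,0,0,0.8,0,0,-0.78],[87,0,0,0.8,0,0,-0.78],[87,0,0,0.8,0,0,-0.78],[87,0,0,0.8,0,0,-0.78],[87,0,0,0.8,0,0,-0.78],[87,0,0,0.8,0,0,-0.78]])

```text
time_s: 2.35
position: [0.3643, -0.2839, 0.1264]
tcp_rot: [[0.387, 0.922, 0.001], [0.922, -0.387, -0.002], [-0.001, 0.002, -1.0]]
force: [-0.3, 0.0, 0.9]
opening: 1.0
grasp_force: 0.0
```

Call:
drive_tool(steps=[[87,0,0,0.3,0,0,0],[87,0,0,0.6,0,0,0],[87,0,0,0.73,0,0,0],[87,0,0,0.73,0,0,0],[40,0,0,0.73,0,0,0],[40,0,0,0.73,0,0,0],[40,0,0,0.73,0,0,0],[40,0,0,0.73,0,0,0]])

```text
time_s: 3.15
position: [0.3644, -0.2818, 0.0398]
tcp_rot: [[0.39, 0.921, 0.001], [0.921, -0.39, -0.002], [-0.001, 0.002, -1.0]]
force: [0.1, 0.4, 0.9]
opening: 0.724
grasp_force: 0.0
```

Call:
drive_tool(steps=[[40,0,0,0,0,0,0],[40,0,0,0,0,0,0],[40,0,0,0,0,0,0],[40,0,0,0,0,0,0],[40,0,0,0,0,0,0]])

```text
time_s: 3.65
position: [0.3646, -0.2818, 0.0395]
tcp_rot: [[0.39, 0.921, 0.001], [0.921, -0.39, -0.002], [-0.001, 0.002, -1.0]]
force: [1.3, 0.3, 6.1]
opening: 0.611
grasp_force: 30.0
```

Call:
drive_tool(steps=[[40,0,0,-0.1,0,0,0],[40,0,0,-0.3,0,0,0],[40,0,0,-0.5,0,0,0],[40,0,0,-0.7,0,0,0],[40,0,0,-0.9,0,0,0],[40,0,0,-0.9,0,0,0],[40,0,0,-0.9,0,0,0]])

```text
time_s: 4.35
position: [0.3637, -0.2808, 0.1467]
tcp_rot: [[0.39, 0.921, -0.0], [0.921, -0.39, 0.0], [0.0, -0.0, -1.0]]
force: [-0.7, -0.2, -0.6]
opening: 0.609
grasp_force: 30.0
```

Call:
drive_tool(steps=[[40,0.25,-0.01,0,0,0,0],[40,0.6,-0.03,0,0,0,0],[40,1,-0.058,0,0,0,0],[40,1,-0.058,0,0,0,0]])

```text
time_s: 4.75
position: [0.4026, -0.1614, 0.1451]
tcp_rot: [[0.385, 0.923, -0.006], [0.923, -0.385, 0.006], [0.003, -0.008, -1.0]]
force: [0.5, -0.5, -2.2]
opening: 0.612
grasp_force: 30.0
```

Call:
drive_tool(steps=[[40,0.4,-0.02,0,0,0,0],[40,0.8,-0.04,0,0,0,0],[40,1,-0.058,0,0,0,0],[40,1,-0.058,0,0,0,0]])

```text
time_s: 5.15
position: [0.444, -0.0522, 0.1455]
tcp_rot: [[0.386, 0.922, -0.003], [0.922, -0.386, 0.002], [0.0, -0.004, -1.0]]
force: [-0.0, -0.2, -1.4]
opening: 0.614
grasp_force: 30.0
```

Call:
drive_tool(steps=[[40,0.4,-0.02,0,0,0,0],[40,0.8,-0.04,0,0,0,0],[40,1,-0.058,0,0,0,0],[40,1,-0.058,0,0,0,0]])

```text
time_s: 5.55
position: [0.4856, 0.0597, 0.1458]
tcp_rot: [[0.387, 0.922, -0.001], [0.922, -0.387, 0.0], [-0.0, -0.001, -1.0]]
force: [-0.7, -0.3, -1.3]
opening: 0.608
grasp_force: 30.0
```

Call:
drive_tool(steps=[[40,0.4,-0.02,0,0,0,0],[40,0.8,-0.04,0,0,0,0],[40,1,-0.058,0,0,0,0],[40,1,-0.058,0,0,0,0],[40,1,-0.058,0,0,0,0]])

```text
time_s: 6.05
position: [0.5248, 0.17, 0.1458]
tcp_rot: [[0.39, 0.921, -0.003], [0.921, -0.39, -0.001], [-0.002, -0.002, -1.0]]
force: [-0.2, 0.8, -1.6]
opening: 0.61
grasp_force: 30.0
```

```bash
cat >> h.py <<'E'
def togo(x,y,z,s=None):
    "shift to (x,y,z) mm in tool axes and drive units"
    s=s or read_state(); R=np.array(s["tcp_rot"]); d=R.T@(np.array([x,y,z])/1000-np.array(s["position"]))
    print("t",round(s["time_s"],1),"psi",round(float(np.degrees(np.arctan2(R[1,0],R[0,0]))),1),"shift units",(d/.12).round(3),"grip",s["grasp_force"],s["opening"])
def tray(c,x,y,r,zm=.03):
    W=cloud(c); g=cv2.inRange(cv2.cvtColor(c["color"],cv2.COLOR_BGR2HSV),(60,60,20),(95,255,255))>0
    m=g&(np.hypot(W[...,0]-x,W[...,1]-y)<r)&(W[...,2]<zm); q=W[m]; print("tray",rect(q[:,:2]),len(q),"z",np.percentile(q[:,2],[5,50,95]).round(4))
E
python3 - <<'E'
from h import *
c=optics.capture("wrist"); cv2.imwrite("pics/w2.png",c["color"]); tray(c,.565,.283,.075)
c=optics.capture("top"); np.savez("top1.npz",**c); tray(c,.565,.283,.075); tray(c,.617,-.013,.1);tray(c,.58,-.264,.12)
togo(565,283,147)
E
```

```text
tray (565.4, 285.8, 81.1, 80.6, 76.1) 1533 z [0.0122 0.02   0.0215]
tray (522.9, 273.6, 13.0, 1.8, 69.6) 5 z [0.016  0.0199 0.0211]
tray (617.4, -13.5, 136.1, 103.4, 89.0) 331 z [0.0072 0.0193 0.0231]
tray (581.3, -264.7, 154.0, 120.6, -3.4) 425 z [0.0057 0.0113 0.0157]
t 6.2 psi 66.9 shift units [ 1.001 -0.062 -0.009] grip 29.992591415975767 0.6127852456261123
```

View pics/w2.png

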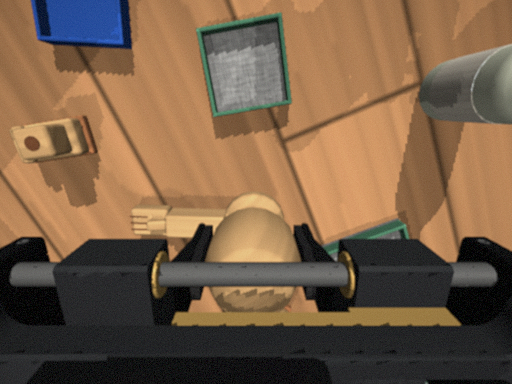

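Wrist view: the head is held upright at (252,260), the green tray is at (245,65), and the bottle at (470,90) is clear of the path. I'll go on and place it.

Call:
drive_tool(steps=[[40,0.4,-0.02,0,0,0,0],[40,0.8,-0.05,0,0,0,0],[40,1,-0.068,0,0,0,0],[40,1,-0.068,0,0,0,0],[40,1,-0.068,0,0,0,0],[40,1,-0.068,0,0,0,0]])

```text
time_s: 6.75
position: [0.5643, 0.2832, 0.1465]
tcp_rot: [[0.392, 0.92, -0.002], [0.92, -0.392, -0.001], [-0.002, -0.001, -1.0]]
force: [-1.0, -0.1, -1.3]
opening: 0.611
grasp_force: 30.0
```

```bash
python3 - <<'E'
from h import *
togo(565,285,45)
E
```

```text
t 6.8 psi 66.9 shift units [0.018 0.001 0.846] grip 29.992844040152704 0.6106919883917228
```

Call:
drive_tool(steps=[[40,0.02,0,0.2,0,0,0],[40,0.02,0,0.5,0,0,0],[40,0.02,0,0.7,0,0,0],[40,0.02,0,0.8,0,0,0],[40,0.02,0,0.83,0,0,0],[40,0.02,0,0.845,0,0,0],[40,0.02,0,0.845,0,0,0],[40,0.02,0,0.845,0,0,0]])

```text
time_s: 7.55
position: [0.5669, 0.2877, 0.0469]
tcp_rot: [[0.39, 0.921, 0.002], [0.921, -0.39, 0.001], [0.002, 0.002, -1.0]]
force: [-1.4, -0.6, -0.9]
opening: 0.613
grasp_force: 30.0
```

Call:
drive_tool(steps=[[85,0,0,0,0,0,0],[85,0,0,0,0,0,0],[85,0,0,0,0,0,0],[85,0,0,0,0,0,0],[85,0,0,0,0,0,0]])

```text
time_s: 8.05
position: [0.566, 0.2875, 0.0457]
tcp_rot: [[0.39, 0.921, 0.0], [0.921, -0.39, 0.0], [0.0, 0.0, -1.0]]
force: [0.4, -0.2, -0.8]
opening: 0.944
grasp_force: 0.0
```

Call:
drive_tool(steps=[[87,0,0,-0.2,0,0,0],[87,0,0,-0.5,0,0,0],[87,0,0,-0.9,0,0,0],[87,0,0,-1,0,0,0],[87,0,0,-1,0,0,0],[87,0,0,-1,0,0,0]])

```text
time_s: 8.65
position: [0.565, 0.2872, 0.1647]
tcp_rot: [[0.39, 0.921, -0.002], [0.921, -0.39, -0.001], [-0.001, -0.001, -1.0]]
force: [-0.6, -1.0, -1.0]
opening: 1.002
grasp_force: 0.0
```

Call:
drive_tool(steps=[[87,-0.31,-0.83,0,0,0,0.477],[87,-0.31,-0.83,0,0,0,0.477],[87,-0.31,-0.83,0,0,0,0.477],[87,-0.31,-0.83,0,0,0,0.477],[87,-0.31,-0.83,0,0,0,0.477],[87,-0.31,-0.83,0,0,0,0.477]])

```text
time_s: 9.25
position: [0.4581, 0.2916, 0.1634]
tcp_rot: [[0.898, 0.439, -0.004], [0.439, -0.898, -0.002], [-0.005, -0.0, -1.0]]
force: [-0.3, -0.1, -0.1]
opening: 1.003
grasp_force: 0.0
```

Call:
drive_tool(steps=[[87,-0.77,-0.42,0,0,0,0.477],[87,-0.77,-0.42,0,0,0,0.477],[87,-0.77,-0.42,0,0,0,0.477],[87,-0.77,-0.42,0,0,0,0.477],[87,-0.77,-0.42,0,0,0,0.477],[87,-0.77,-0.42,0,0,0,0.477],[87,-0.77,-0.42,0,0,0,0.477]])

```text
time_s: 9.95
position: [0.3542, 0.2965, 0.1647]
tcp_rot: [[0.967, -0.255, -0.002], [-0.255, -0.967, -0.001], [-0.002, 0.001, -1.0]]
force: [-0.4, -0.6, 0.7]
opening: 1.0
grasp_force: 0.0
```

```bash
cat >> h.py <<'E'
def part(c,x,y,r,levels):
    W=cloud(c); d=np.hypot(W[...,0]-x,W[...,1]-y)<r
    for lo,hi in levels:
        q=W[d&(W[...,2]>lo)&(W[...,2]<hi)]
        if len(q)>8: print(lo,len(q),(q[:,:2].mean(0)*1000).round(1),rect(q[:,:2]),"zmed",np.median(q[:,2]).round(4))
E
python3 - <<'E'
from h import *
togo(355,297,170)
c=optics.capture("wrist"); cv2.imwrite("pics/w3.png",c["color"])
part(c,.345,.298,.06,((.01,.07),(.02,.035),(.05,.062)))
c=optics.capture("top"); part(c,.565,.285,.03,((.07,.11),))
tray(c,.565,.283,.075)
E
```

```text
t 9.9 psi -14.8 shift units [ 0.006 -0.005 -0.044] grip 0.0 0.9995482447813816
0.01 1894 [353.3 299.6] (347.1, 301.9, 68.3, 40.6, -13.8) zmed 0.0352
0.02 812 [346.9 301.6] (346.4, 301.7, 66.8, 38.0, -14.1) zmed 0.0283
0.05 850 [356.8 298.9] (356.0, 299.2, 33.0, 29.2, -14.9) zmed 0.0562
0.07 296 [563.2 280.6] (566.2, 281.9, 52.6, 51.9, 88.9) zmed 0.0933
tray (565.1, 283.6, 82.9, 80.7, 76.4) 134 z [0.0048 0.0187 0.0229]
```

View pics/w3.png

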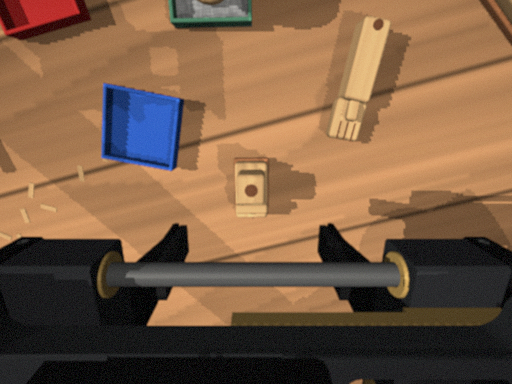

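The shoe is at (251,188), aligned with the tool. I'll grasp it.

Call:
drive_tool(steps=[[80,0.01,-0.02,0.3,0,0,0],[80,0.01,-0.02,0.6,0,0,0],[80,0.01,-0.02,0.9,0,0,0],[80,0.01,-0.02,0.9,0,0,0],[80,0.01,-0.02,0.9,0,0,0]])

```text
time_s: 10.55
position: [0.3561, 0.2986, 0.0573]
tcp_rot: [[0.966, -0.257, -0.002], [-0.257, -0.966, -0.001], [-0.002, 0.001, -1.0]]
force: [0.7, 0.2, -0.1]
opening: 0.92
grasp_force: 0.0
```

Call:
drive_tool(steps=[[80,0,0,0.1,0,0,0],[80,0,0,0.2,0,0,0],[15,0,0,0.2,0,0,0],[15,0,0,0.2,0,0,0],[15,0,0,0.2,0,0,0],[15,0,0,0.2,0,0,0],[15,0,0,0.2,0,0,0],[15,0,0,0.2,0,0,0]])

```text
time_s: 11.35
position: [0.3565, 0.2989, 0.0338]
tcp_rot: [[0.966, -0.258, 0.0], [-0.258, -0.966, 0.0], [0.0, -0.0, -1.0]]
force: [-0.0, 0.2, -0.3]
opening: 0.461
grasp_force: 0.0
```

Call:
drive_tool(steps=[[15,0,0,0,0,0,0],[15,0,0,0,0,0,0],[15,0,0,0,0,0,0],[15,0,0,0,0,0,0],[15,0,0,0,0,0,0]])

```text
time_s: 11.85
position: [0.3563, 0.2988, 0.0336]
tcp_rot: [[0.966, -0.258, -0.0], [-0.258, -0.966, -0.0], [-0.0, 0.0, -1.0]]
force: [0.5, -0.5, 2.7]
opening: 0.345
grasp_force: 30.0
```

Call:
drive_tool(steps=[[15,0,0,-0.1,0,0,0],[15,0,0,-0.3,0,0,0],[15,0,0,-0.6,0,0,-0.08],[15,0,0,-0.9,0,0,-0.163],[15,0,0,-0.92,0,0,-0.163],[15,0,0,-0.92,0,0,-0.163]])

```text
time_s: 12.45
position: [0.3567, 0.2991, 0.1446]
tcp_rot: [[1.0, -0.018, 0.002], [-0.018, -1.0, 0.001], [0.002, -0.001, -1.0]]
force: [0.7, 0.1, -0.6]
opening: 0.343
grasp_force: 30.0
```

Call:
drive_tool(steps=[[15,0.2,0.2,0,0,0,0],[15,0.45,0.46,0,0,0,0],[15,0.75,0.77,0,0,0,0],[15,0.75,0.77,0,0,0,0],[15,0.75,0.77,0,0,0,0]])

```text
time_s: 12.95
position: [0.4444, 0.2037, 0.1422]
tcp_rot: [[1.0, -0.021, -0.004], [-0.021, -1.0, -0.001], [-0.004, 0.001, -1.0]]
force: [-0.7, -0.1, -1.2]
opening: 0.341
grasp_force: 30.0
```

Call:
drive_tool(steps=[[15,0.25,0.26,0,0,0,0],[15,0.5,0.52,0,0,0,0],[15,0.75,0.77,0,0,0,0],[15,0.75,0.77,0,0,0,0],[15,0.75,0.77,0,0,0,0]])

```text
time_s: 13.45
position: [0.5317, 0.1116, 0.1426]
tcp_rot: [[1.0, -0.018, -0.004], [-0.018, -1.0, 0.0], [-0.004, -0.0, -1.0]]
force: [-0.3, -0.4, -0.9]
opening: 0.344
grasp_force: 30.0
```

```bash
python3 - <<'E'
from h import *
togo(628,22.5,144)
c=optics.capture("wrist"); cv2.imwrite("pics/w4.png",c["color"]); tray(c,.617,-.013,.1)
W=cloud(c)
hsv=cv2.cvtColor(c["color"],cv2.COLOR_BGR2HSV); g=(hsv[...,1]<40)&(hsv[...,2]>40)&(abs(W[...,0]-.617)<.06)&(abs(W[...,1]+.013)<.075)&(W[...,2]<.012)
n,l,st,ce=cv2.connectedComponentsWithStats(g.astype(np.uint8))
for i in range(1,n):
    if st[i,4]>200: print("felt",rect(W[l==i][:,:2]),st[i,4],np.median(W[l==i][:,2]))
E
```

```text
t 13.4 psi -1.0 shift units [ 0.816  0.728 -0.015] grip 29.99972450081259 0.34366149608075375
tray (620.6, -10.2, 140.4, 106.7, 89.6) 4726 z [0.0093 0.0197 0.0213]
felt (618.4, -50.5, 96.8, 55.5, 0.7) 4910 0.005255955744094123
felt (618.7, 23.9, 96.1, 57.9, -0.3) 5272 0.005353137065490551
```

View pics/w4.png

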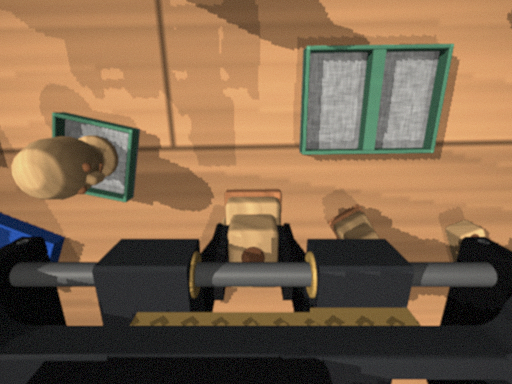

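The head stands in its tray (80,165), and the shoe tray is at (375,98) with the shoe held level. The bay centre is about (619, 24) mm.

Call:
drive_tool(steps=[[15,0.25,0.2,0,0,0,0],[15,0.5,0.45,0,0,0,0],[15,0.75,0.65,0,0,0,0],[15,0.82,0.715,0,0,0,0],[15,0.82,0.715,0,0,0,0],[15,0.82,0.715,0,0,0,0]])

```text
time_s: 14.1
position: [0.6276, 0.0257, 0.1431]
tcp_rot: [[1.0, -0.015, -0.004], [-0.015, -1.0, 0.001], [-0.004, -0.001, -1.0]]
force: [-0.2, -0.1, -1.0]
opening: 0.343
grasp_force: 30.0
```

```bash
python3 - <<'E'
from h import *
togo(629,24,39)
E
```

```text
t 14.1 psi -0.9 shift units [0.015 0.015 0.867] grip 29.99966702889651 0.34301321083763225
```

Call:
drive_tool(steps=[[15,0.015,0.015,0.2,0,0,0],[15,0.015,0.015,0.5,0,0,0],[15,0.015,0.015,0.7,0,0,0],[15,0.015,0.015,0.82,0,0,0],[15,0.015,0.015,0.85,0,0,0],[15,0.015,0.015,0.865,0,0,0],[15,0.015,0.015,0.865,0,0,0],[15,0.015,0.015,0.865,0,0,0]])

```text
time_s: 14.9
position: [0.6329, 0.0218, 0.0415]
tcp_rot: [[1.0, -0.017, 0.002], [-0.017, -1.0, -0.0], [0.002, 0.0, -1.0]]
force: [0.3, 0.3, 0.4]
opening: 0.343
grasp_force: 30.0
```

Call:
drive_tool(steps=[[60,0,0,0,0,0,0],[60,0,0,0,0,0,0],[60,0,0,0,0,0,0],[60,0,0,0,0,0,0],[60,0,0,0,0,0,0]])

```text
time_s: 15.4
position: [0.632, 0.0218, 0.0402]
tcp_rot: [[1.0, -0.017, 0.0], [-0.017, -1.0, 0.0], [0.0, -0.0, -1.0]]
force: [0.3, -0.0, -0.1]
opening: 0.663
grasp_force: 0.0
```

Call:
drive_tool(steps=[[60,0,0,-0.2,0,0,0],[60,0,0,-0.5,0,0,0],[80,0,0,-0.9,0,0,0],[80,0,0,-1,0,0,0],[80,0,0,-1,0,0,0]])

```text
time_s: 15.9
position: [0.6339, 0.0216, 0.1631]
tcp_rot: [[1.0, -0.017, 0.006], [-0.017, -1.0, -0.001], [0.006, 0.001, -1.0]]
force: [0.8, -0.4, -0.8]
opening: 0.873
grasp_force: 0.0
```

Call:
drive_tool(steps=[[80,-0.66,0.15,0,0,0,-0.389],[80,-0.66,0.15,0,0,0,-0.389],[80,-0.66,0.15,0,0,0,-0.389],[80,-0.66,0.15,0,0,0,-0.389],[80,-0.66,0.15,0,0,0,-0.389]])

```text
time_s: 16.4
position: [0.5508, 0.0053, 0.1583]
tcp_rot: [[0.844, 0.536, -0.004], [0.536, -0.844, 0.001], [-0.003, -0.003, -1.0]]
force: [-0.5, -0.4, 1.0]
opening: 0.917
grasp_force: 0.0
```

Call:
drive_tool(steps=[[80,-0.635,-0.236,0,0,0,0],[80,-0.635,-0.236,0,0,0,0],[80,-0.635,-0.236,0,0,0,0],[80,-0.635,-0.236,0,0,0,0]])

```text
time_s: 16.8
position: [0.4727, -0.0119, 0.1595]
tcp_rot: [[0.845, 0.535, -0.001], [0.535, -0.845, 0.0], [-0.0, -0.001, -1.0]]
force: [-0.1, 0.2, 1.1]
opening: 0.92
grasp_force: 0.0
```

```bash
python3 - <<'E'
from h import *
togo(470,-10,33)
c=optics.capture("wrist")
part(c,.461,-.016,.05,((.01,.07),(.02,.035),(.05,.062)))
c=optics.capture("top"); part(c,.615,.024,.06,((.03,.07),(.05,.07)))
E
```

```text
t 16.8 psi 32.3 shift units [-0.01  -0.025  1.055] grip 0.0 0.9200660993731352
0.01 1957 [469.1 -10. ] (462.9, -13.4, 70.7, 40.9, 31.9) zmed 0.0348
0.02 889 [463.2 -14.1] (462.3, -13.9, 68.3, 37.9, 32.6) zmed 0.0283
0.05 858 [472.2  -7.6] (471.2, -7.8, 32.9, 29.0, 32.9) zmed 0.0562
0.03 256 [619.7  21.7] (621.7, 20.2, 66.1, 36.9, 1.6) zmed 0.0424
0.05 122 [629.6  20.7] (629.8, 20.1, 31.4, 28.9, -1.1) zmed 0.0603
```

Call:
drive_tool(steps=[[80,0.01,-0.035,0.3,0,0,0],[80,0.01,-0.035,0.6,0,0,0],[80,0.01,-0.035,0.85,0,0,0],[80,0.01,-0.035,0.85,0,0,0],[80,0.01,-0.035,0.85,0,0,0]])

```text
time_s: 17.4
position: [0.4726, -0.0077, 0.0578]
tcp_rot: [[0.844, 0.537, -0.0], [0.537, -0.844, 0.0], [-0.0, -0.0, -1.0]]
force: [0.4, -0.8, -0.5]
opening: 0.918
grasp_force: 0.0
```

Call:
drive_tool(steps=[[80,0,0,0.1,0,0,0],[80,0,0,0.2,0,0,0],[15,0,0,0.2,0,0,0],[15,0,0,0.2,0,0,0],[15,0,0,0.2,0,0,0],[15,0,0,0.2,0,0,0],[15,0,0,0.2,0,0,0],[15,0,0,0.2,0,0,0]])

```text
time_s: 18.2
position: [0.4719, -0.0077, 0.0344]
tcp_rot: [[0.844, 0.537, 0.0], [0.537, -0.844, -0.0], [0.0, 0.0, -1.0]]
force: [-0.4, 0.0, 0.4]
opening: 0.457
grasp_force: 0.0
```

Call:
drive_tool(steps=[[15,0,0,0,0,0,0],[15,0,0,0,0,0,0],[15,0,0,0,0,0,0],[15,0,0,0,0,0,0],[15,0,0,0,0,0,0]])

```text
time_s: 18.7
position: [0.4719, -0.0078, 0.0342]
tcp_rot: [[0.844, 0.537, 0.0], [0.537, -0.844, -0.0], [0.0, 0.0, -1.0]]
force: [0.1, -0.6, 0.9]
opening: 0.342
grasp_force: 30.0
```

Call:
drive_tool(steps=[[15,0,0,-0.1,0,0,0],[15,0,0,-0.3,0,0,0],[15,0,0,-0.6,0,0,0.1],[15,0,0,-0.9,0,0,0.2],[15,0,0,-0.92,0,0,0.3],[15,0,0,-0.92,0,0,0.384],[15,0,0,-0.92,0,0,0.384],[15,0,0,-0.92,0,0,0.384]])

```text
time_s: 19.5
position: [0.4714, -0.0076, 0.1448]
tcp_rot: [[1.0, -0.006, -0.0], [-0.006, -1.0, 0.0], [-0.0, -0.0, -1.0]]
force: [1.0, -1.0, -0.9]
opening: 0.342
grasp_force: 30.0
```

Call:
drive_tool(steps=[[15,0.2,0.05,0,0,0,0],[15,0.4,0.1,0,0,0,0],[15,0.65,0.17,0,0,0,0],[15,0.65,0.17,0,0,0,0],[15,0.65,0.17,0,0,0,0]])

```text
time_s: 20.0
position: [0.5491, -0.0288, 0.1439]
tcp_rot: [[1.0, -0.008, -0.002], [-0.008, -1.0, 0.001], [-0.002, -0.001, -1.0]]
force: [-0.5, -0.2, -0.0]
opening: 0.341
grasp_force: 30.0
```

Call:
drive_tool(steps=[[15,0.25,0.06,0,0,0,0],[15,0.45,0.11,0,0,0,0],[15,0.65,0.17,0,0,0,0],[15,0.65,0.17,0,0,0,0],[15,0.65,0.17,0,0,0,0],[15,0.65,0.17,0,0,0,0]])

```text
time_s: 20.6
position: [0.625, -0.0491, 0.1439]
tcp_rot: [[1.0, -0.009, -0.004], [-0.009, -1.0, 0.001], [-0.004, -0.001, -1.0]]
force: [0.0, 0.5, -0.6]
opening: 0.345
grasp_force: 30.0
```

```bash
python3 - <<'E'
from h import *
togo(628.5,-48.5,39.5)
E
```

```text
t 20.6 psi -0.5 shift units [ 0.033 -0.004  0.87 ] grip 29.999600687879138 0.34514855783256243
```

Call:
drive_tool(steps=[[15,0.01,0,0.2,0,0,0],[15,0.01,0,0.5,0,0,0],[15,0.01,0,0.7,0,0,0],[15,0.01,0,0.82,0,0,0],[15,0.01,0,0.85,0,0,0],[15,0.01,0,0.875,0,0,0],[15,0.01,0,0.875,0,0,0],[15,0.01,0,0.875,0,0,0]])

```text
time_s: 21.4
position: [0.6295, -0.0501, 0.0408]
tcp_rot: [[1.0, -0.009, 0.002], [-0.009, -1.0, -0.001], [0.002, 0.001, -1.0]]
force: [0.3, 0.4, -0.1]
opening: 0.343
grasp_force: 30.0
```

Call:
drive_tool(steps=[[60,0,0,0,0,0,0],[60,0,0,0,0,0,0],[60,0,0,0,0,0,0],[60,0,0,0,0,0,0],[60,0,0,0,0,0,0]])

```text
time_s: 21.9
position: [0.6286, -0.0499, 0.0396]
tcp_rot: [[1.0, -0.009, 0.0], [-0.009, -1.0, 0.0], [0.0, -0.0, -1.0]]
force: [-0.3, 0.1, 0.0]
opening: 0.665
grasp_force: 0.0
```

Call:
drive_tool(steps=[[60,0,0,-0.2,0,0,0],[60,0,0,-0.5,0,0,0],[70,0,0,-0.9,0,0,0],[70,0,0,-1,0,0,0],[70,0,0,-1,0,0,0]])

```text
time_s: 22.4
position: [0.6304, -0.0504, 0.1625]
tcp_rot: [[1.0, -0.009, 0.006], [-0.009, -1.0, -0.002], [0.006, 0.002, -1.0]]
force: [0.2, -0.3, -0.5]
opening: 0.79
grasp_force: 0.0
```

Call:
drive_tool(steps=[[70,-0.85,0.45,0,0,0,-0.258],[70,-0.85,0.45,0,0,0,-0.258],[70,-0.85,0.45,0,0,0,-0.258],[70,-0.85,0.45,0,0,0,-0.258],[70,-0.85,0.45,0,0,0,-0.258]])

```text
time_s: 22.9
position: [0.5261, -0.103, 0.1585]
tcp_rot: [[0.93, 0.366, -0.001], [0.366, -0.93, 0.001], [-0.001, -0.001, -1.0]]
force: [0.2, 0.4, 0.1]
opening: 0.802
grasp_force: 0.0
```

Call:
drive_tool(steps=[[70,-0.95,0.107,0,0,0,0],[70,-0.95,0.107,0,0,0,0],[70,-0.95,0.107,0,0,0,0],[70,-0.95,0.107,0,0,0,0],[70,-0.95,0.107,0,0,0,0]])

```text
time_s: 23.4
position: [0.4268, -0.1574, 0.1596]
tcp_rot: [[0.93, 0.368, 0.002], [0.368, -0.93, -0.001], [0.002, 0.001, -1.0]]
force: [0.5, -0.2, 0.3]
opening: 0.81
grasp_force: 0.0
```

```bash
python3 - <<'E'
from h import *
togo(426,-156.5,10)
c=optics.capture("wrist"); cv2.imwrite("pics/w5.png",c["color"]);np.savez("w5.npz",**c)
part(c,.421,-.158,.08,((.01,.04),(.01,.024),(.025,.04)))
tray(c,.58,-.264,.12)
E
```

```text
t 23.4 psi 21.6 shift units [-0.005 -0.011  1.247] grip 0.0 0.8101014389616993
0.01 2523 [ 424.8 -156.2] (421.7, -157.3, 119.6, 33.9, 23.1) zmed 0.0296
0.01 681 [ 387.5 -172. ] (421.7, -157.3, 119.6, 33.9, 23.1) zmed 0.0202
0.025 1842 [ 438.5 -150.4] (431.1, -153.0, 98.1, 27.6, 22.2) zmed 0.0301
tray (583.2, -263.2, 157.8, 119.7, -3.6) 4088 z [0.008  0.012  0.0134]
```

View pics/w5.png

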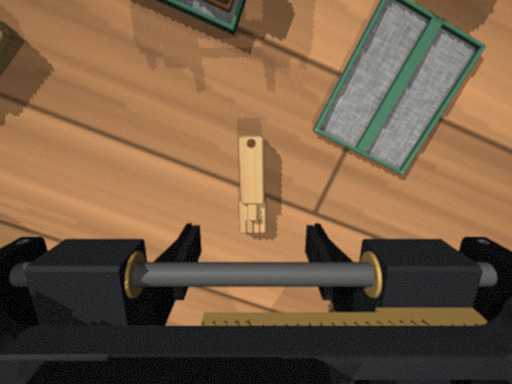

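The forearm at (251,185) is aligned with the tool and its hand points down in the image. The forearm tray is at (400,85). I'll grasp it.

Call:
drive_tool(steps=[[70,0,-0.017,0.3,0,0,0],[70,0,-0.017,0.6,0,0,0],[70,0,-0.017,0.9,0,0,0],[70,0,-0.017,0.9,0,0,0],[70,0,-0.017,0.9,0,0,0]])

```text
time_s: 23.95
position: [0.4251, -0.1547, 0.0512]
tcp_rot: [[0.929, 0.37, -0.001], [0.37, -0.929, 0.001], [-0.0, -0.001, -1.0]]
force: [0.5, -0.5, 0.1]
opening: 0.804
grasp_force: 0.0
```

Call:
drive_tool(steps=[[70,0,0,0.2,0,0,0],[70,0,0,0.33,0,0,0],[70,0,0,0.34,0,0,0],[15,0,0,0.34,0,0,0],[15,0,0,0.34,0,0,0],[15,0,0,0.34,0,0,0],[15,0,0,0.34,0,0,0],[15,0,0,0.34,0,0,0]])

```text
time_s: 24.75
position: [0.4243, -0.1552, 0.0112]
tcp_rot: [[0.93, 0.369, 0.001], [0.369, -0.93, -0.0], [0.0, 0.001, -1.0]]
force: [-0.6, 0.4, -0.2]
opening: 0.435
grasp_force: 0.0
```

Call:
drive_tool(steps=[[15,0,0,0,0,0,0],[15,0,0,0,0,0,0],[15,0,0,0,0,0,0],[15,0,0,0,0,0,0],[15,0,0,0,0,0,0]])

```text
time_s: 25.25
position: [0.4244, -0.1553, 0.0109]
tcp_rot: [[0.929, 0.369, 0.001], [0.369, -0.929, -0.0], [0.0, 0.001, -1.0]]
force: [-1.0, -1.6, 5.1]
opening: 0.32
grasp_force: 29.9
```

Call:
drive_tool(steps=[[15,0,0,-0.1,0,0,0],[15,0,0,-0.3,0,0,0],[15,0,0,-0.6,0,0,0.1],[15,0,0,-0.9,0,0,0.2],[15,0,0,-0.9,0,0,0.293],[15,0,0,-0.9,0,0,0.293],[15,0,0,-0.9,0,0,0.293]])

```text
time_s: 25.95
position: [0.4234, -0.1545, 0.1182]
tcp_rot: [[0.998, -0.059, -0.002], [-0.059, -0.998, 0.001], [-0.002, -0.001, -1.0]]
force: [-0.3, 0.1, -0.8]
opening: 0.32
grasp_force: 29.9
```

Call:
drive_tool(steps=[[15,0.2,0.15,0,0,0,0],[15,0.4,0.32,0,0,0,0],[15,0.695,0.54,0,0,0,0],[15,0.695,0.54,0,0,0,0],[15,0.695,0.54,0,0,0,0]])

```text
time_s: 26.45
position: [0.5029, -0.2249, 0.1171]
tcp_rot: [[0.998, -0.06, -0.003], [-0.06, -0.998, 0.002], [-0.003, -0.002, -1.0]]
force: [-0.1, 0.6, -0.4]
opening: 0.32
grasp_force: 29.9
```

Call:
drive_tool(steps=[[15,0.25,0.2,0,0,0,0],[15,0.5,0.4,0,0,0,0],[15,0.695,0.54,0,0,0,0],[15,0.695,0.54,0,0,0,0],[15,0.695,0.54,0,0,0,0],[15,0.695,0.54,0,0,0,0]])

```text
time_s: 27.05
position: [0.5804, -0.2927, 0.1175]
tcp_rot: [[0.998, -0.061, -0.004], [-0.061, -0.998, 0.003], [-0.004, -0.003, -1.0]]
force: [0.1, 0.8, 0.7]
opening: 0.317
grasp_force: 29.9
```

```bash
python3 - <<'E'
from h import *
togo(583,-295,16)
c=optics.capture("wrist"); tray(c,.58,-.264,.12)
c=dict(np.load("w5.npz")); W=cloud(c)
hsv=cv2.cvtColor(c["color"],cv2.COLOR_BGR2HSV); g=(hsv[...,1]<40)&(hsv[...,2]>60)&(abs(W[...,0]-.58)<.09)&(abs(W[...,1]+.264)<.08)&(W[...,2]<.012)
n,l,st,ce=cv2.connectedComponentsWithStats(g.astype(np.uint8))
for i in range(1,n):
    if st[i,4]>200: print("felt",rect(W[l==i][:,:2]),st[i,4],np.median(W[l==i][:,2]))
E
```

```text
t 27.1 psi -3.5 shift units [0.026 0.02  0.846] grip 29.89859014749527 0.31669733901361435
tray (591.4, -265.3, 127.9, 120.4, -3.4) 2103 z [0.0103 0.0123 0.0135]
felt (582.3, -233.5, 144.0, 49.3, -3.7) 6405 0.005335729797437593
felt (578.3, -296.5, 144.0, 48.4, -3.5) 5682 0.005269159530081338
```

Call:
drive_tool(steps=[[15,0,0.01,0.2,0,0,0],[15,0,0.01,0.5,0,0,0],[15,0,0.01,0.7,0,0,0],[15,0,0.01,0.8,0,0,0],[15,0,0.01,0.835,0,0,0],[15,0,0.01,0.85,0,0,0],[15,0,0.01,0.85,0,0,0],[15,0,0.01,0.85,0,0,0]])

```text
time_s: 27.9
position: [0.5834, -0.2965, 0.0181]
tcp_rot: [[0.998, -0.062, 0.002], [-0.062, -0.998, -0.002], [0.002, 0.001, -1.0]]
force: [-0.3, -0.4, -0.4]
opening: 0.322
grasp_force: 29.9
```

Call:
drive_tool(steps=[[45,0,0,0,0,0,0],[45,0,0,0,0,0,0],[45,0,0,0,0,0,0],[45,0,0,0,0,0,0],[45,0,0,0,0,0,0]])

```text
time_s: 28.4
position: [0.5825, -0.296, 0.0168]
tcp_rot: [[0.998, -0.062, 0.0], [-0.062, -0.998, -0.0], [0.0, 0.0, -1.0]]
force: [-0.1, 0.6, 0.1]
opening: 0.509
grasp_force: 0.0
```

Call:
drive_tool(steps=[[45,0,0,-0.1,0,0,0],[45,0,0,-0.4,0,0,0],[70,0,0,-0.8,0,0,0],[70,0,0,-1,0,0,0],[70,0,0,-1,0,0,0],[70,0,0,-1,0,0,0]])

```text
time_s: 29.0
position: [0.5826, -0.296, 0.1379]
tcp_rot: [[0.998, -0.062, 0.001], [-0.062, -0.998, -0.001], [0.001, 0.001, -1.0]]
force: [-1.1, 0.4, -0.3]
opening: 0.766
grasp_force: 0.0
```

Call:
drive_tool(steps=[[70,-0.37,-0.93,-0.15,0,0,0.244],[70,-0.37,-0.93,-0.15,0,0,0.244],[70,-0.37,-0.93,-0.15,0,0,0.244],[70,-0.37,-0.93,-0.15,0,0,0.244],[70,-0.37,-0.93,-0.15,0,0,0.244]])

```text
time_s: 29.5
position: [0.5448, -0.1816, 0.1538]
tcp_rot: [[0.911, -0.413, -0.001], [-0.413, -0.911, 0.0], [-0.001, 0.0, -1.0]]
force: [0.6, -0.3, 1.0]
opening: 0.802
grasp_force: 0.0
```

Call:
drive_tool(steps=[[70,-0.676,-0.734,0,0,0,0],[70,-0.676,-0.734,0,0,0,0],[70,-0.676,-0.734,0,0,0,0],[70,-0.676,-0.734,0,0,0,0]])

```text
time_s: 29.9
position: [0.5066, -0.0665, 0.1539]
tcp_rot: [[0.911, -0.412, -0.003], [-0.412, -0.911, 0.001], [-0.003, 0.0, -1.0]]
force: [0.3, -0.2, -0.6]
opening: 0.805
grasp_force: 0.0
```

Call:
drive_tool(steps=[[70,-0.676,-0.734,0,0,0,0],[70,-0.676,-0.734,0,0,0,0],[70,-0.676,-0.734,0,0,0,0],[70,-0.676,-0.734,0,0,0,0]])

```text
time_s: 30.3
position: [0.4707, 0.0463, 0.1543]
tcp_rot: [[0.911, -0.412, -0.0], [-0.412, -0.911, -0.0], [-0.0, 0.0, -1.0]]
force: [-0.1, 0.1, 0.2]
opening: 0.807
grasp_force: 0.0
```

Call:
drive_tool(steps=[[70,-0.676,-0.734,0,0,0,0],[70,-0.676,-0.734,0,0,0,0],[70,-0.676,-0.734,0,0,0,0],[70,-0.676,-0.734,0,0,0,0],[70,-0.676,-0.734,0,0,0,0]])

```text
time_s: 30.8
position: [0.4356, 0.1583, 0.1547]
tcp_rot: [[0.91, -0.415, 0.002], [-0.415, -0.91, -0.001], [0.002, -0.0, -1.0]]
force: [0.1, -0.5, 0.9]
opening: 0.806
grasp_force: 0.0
```

```bash
python3 - <<'E'
from h import *
togo(434,159,10.5)
c=optics.capture("wrist"); cv2.imwrite("pics/w6.png",c["color"])
part(c,.43,.16,.08,((.01,.04),(.01,.024),(.025,.04)))
c=optics.capture("top"); cv2.imwrite("pics/top2.png",cv2.resize(c["color"][120:260,150:430],None,fx=2.8,fy=2.8,interpolation=cv2.INTER_CUBIC))
part(c,.579,-.296,.08,((.016,.05),(.026,.05)))
E
```

```text
t 30.8 psi -24.5 shift units [-1.700e-02  1.000e-03  1.201e+00] grip 0.0 0.8057201504365898
0.01 2590 [434.2 159.9] (431.3, 161.7, 119.3, 33.2, -24.3) zmed 0.0297
0.01 708 [397.7 176.8] (431.3, 161.7, 119.3, 33.2, -24.3) zmed 0.0203
0.025 1874 [447.7 153.6] (440.3, 157.0, 99.1, 27.5, -24.1) zmed 0.0301
0.016 481 [ 576.7 -294.1] (584.1, -290.9, 129.0, 64.5, -2.9) zmed 0.0315
0.026 326 [ 588.4 -296.4] (579.4, -296.1, 119.3, 28.9, -2.8) zmed 0.0335
```

View pics/top2.png

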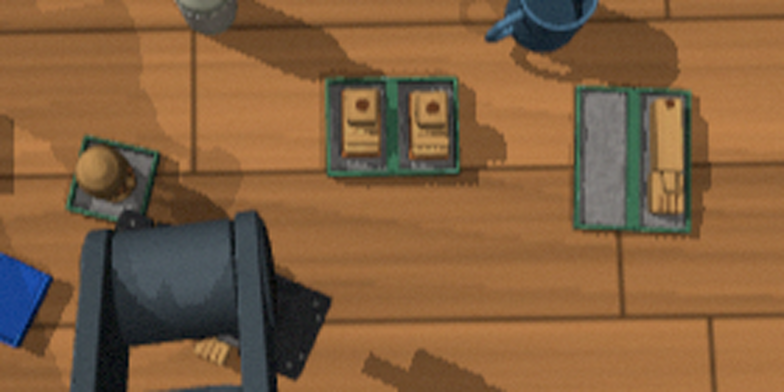

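The head stands in its tray (100,170), both shoes are in their bays (360,120) and (432,122), and the first forearm is in the right bay (668,155). Next I'll grasp the second forearm.

Call:
drive_tool(steps=[[70,0,0,0.3,0,0,0],[70,0,0,0.6,0,0,0],[70,0,0,0.9,0,0,0],[70,0,0,0.9,0,0,0],[70,0,0,0.9,0,0,0]])

```text
time_s: 31.4
position: [0.4338, 0.1585, 0.0465]
tcp_rot: [[0.909, -0.416, -0.001], [-0.416, -0.909, -0.0], [-0.001, 0.001, -1.0]]
force: [-0.3, -0.1, 0.8]
opening: 0.804
grasp_force: 0.0
```

Call:
drive_tool(steps=[[70,0,0,0.2,0,0,0],[70,0,0,0.29,0,0,0],[70,0,0,0.3,0,0,0],[15,0,0,0.3,0,0,0],[15,0,0,0.3,0,0,0],[15,0,0,0.3,0,0,0],[15,0,0,0.3,0,0,0],[15,0,0,0.3,0,0,0]])

```text
time_s: 32.2
position: [0.4334, 0.1596, 0.0111]
tcp_rot: [[0.91, -0.415, 0.001], [-0.415, -0.91, 0.0], [0.0, -0.0, -1.0]]
force: [0.1, 0.2, 0.6]
opening: 0.436
grasp_force: 0.0
```

Call:
drive_tool(steps=[[15,0,0,0,0,0,0],[15,0,0,0,0,0,0],[15,0,0,0,0,0,0],[15,0,0,0,0,0,0],[15,0,0,0,0,0,0]])

```text
time_s: 32.7
position: [0.4333, 0.1596, 0.0108]
tcp_rot: [[0.91, -0.415, 0.0], [-0.415, -0.91, 0.0], [0.0, -0.0, -1.0]]
force: [-0.7, -0.1, 3.0]
opening: 0.323
grasp_force: 30.0
```

Call:
drive_tool(steps=[[15,0,0,-0.1,0,0,0],[15,0,0,-0.3,0,0,0],[15,0,0,-0.6,0,0,-0.08],[15,0,0,-0.9,0,0,-0.16],[15,0,0,-0.95,0,0,-0.244],[15,0,0,-0.95,0,0,-0.244],[15,0,0,-0.95,0,0,-0.244]])

```text
time_s: 33.4
position: [0.4328, 0.1595, 0.1249]
tcp_rot: [[0.998, -0.064, -0.0], [-0.064, -0.998, -0.0], [-0.0, 0.0, -1.0]]
force: [-0.1, -0.5, -1.2]
opening: 0.319
grasp_force: 30.0
```

Call:
drive_tool(steps=[[15,0.1,0.22,0,0,0,0],[15,0.23,0.5,0,0,0,0],[15,0.366,0.8,0,0,0,0],[15,0.366,0.8,0,0,0,0]])

```text
time_s: 33.8
position: [0.4736, 0.0573, 0.1238]
tcp_rot: [[0.998, -0.069, 0.001], [-0.069, -0.998, -0.001], [0.002, 0.001, -1.0]]
force: [-0.2, 0.5, -0.5]
opening: 0.321
grasp_force: 30.0
```

Call:
drive_tool(steps=[[15,0.13,0.28,0,0,0,0],[15,0.25,0.55,0,0,0,0],[15,0.366,0.8,0,0,0,0],[15,0.366,0.8,0,0,0,0]])

```text
time_s: 34.2
position: [0.5111, -0.0407, 0.1239]
tcp_rot: [[0.998, -0.067, 0.002], [-0.067, -0.998, -0.001], [0.002, 0.001, -1.0]]
force: [0.1, 0.0, -0.0]
opening: 0.317
grasp_force: 30.0
```

Call:
drive_tool(steps=[[15,0.13,0.28,0,0,0,0],[15,0.25,0.55,0,0,0,0],[15,0.366,0.8,0,0,0,0],[15,0.366,0.8,0,0,0,0]])

```text
time_s: 34.6
position: [0.5488, -0.1389, 0.1239]
tcp_rot: [[0.998, -0.066, 0.002], [-0.066, -0.998, -0.001], [0.002, 0.001, -1.0]]
force: [0.7, 0.3, -0.0]
opening: 0.318
grasp_force: 30.0
```

Call:
drive_tool(steps=[[15,0.13,0.28,0,0,0,0],[15,0.25,0.55,0,0,0,0],[15,0.366,0.8,0,0,0,0],[15,0.366,0.8,0,0,0,0],[15,0.366,0.8,0,0,0,0],[15,0.366,0.8,0,0,0,0]])

```text
time_s: 35.2
position: [0.5834, -0.2319, 0.1237]
tcp_rot: [[0.998, -0.061, -0.003], [-0.061, -0.998, 0.003], [-0.004, -0.002, -1.0]]
force: [-0.5, 0.4, -0.6]
opening: 0.318
grasp_force: 30.0
```

```bash
python3 - <<'E'
from h import *
togo(585,-233.5,16)
E
```

```text
t 35.2 psi -3.5 shift units [0.017 0.015 0.897] grip 29.99805986881256 0.31810899965604494
```

Call:
drive_tool(steps=[[15,0,0,0.2,0,0,0],[15,0,0,0.5,0,0,0],[15,0,0,0.75,0,0,0],[15,0,0,0.85,0,0,0],[15,0,0,0.885,0,0,0],[15,0,0,0.9,0,0,0],[15,0,0,0.9,0,0,0],[15,0,0,0.9,0,0,0]])

```text
time_s: 36.0
position: [0.5859, -0.235, 0.0182]
tcp_rot: [[0.998, -0.062, 0.002], [-0.062, -0.998, -0.001], [0.002, 0.001, -1.0]]
force: [-0.7, -0.1, -0.7]
opening: 0.317
grasp_force: 30.0
```

Call:
drive_tool(steps=[[45,0,0,0,0,0,0],[45,0,0,0,0,0,0],[45,0,0,0,0,0,0],[45,0,0,0,0,0,0],[45,0,0,0,0,0,0]])

```text
time_s: 36.5
position: [0.5849, -0.2346, 0.0168]
tcp_rot: [[0.998, -0.062, 0.0], [-0.062, -0.998, -0.0], [0.0, 0.0, -1.0]]
force: [0.3, -0.3, 0.2]
opening: 0.514
grasp_force: 0.0
```

Call:
drive_tool(steps=[[45,0,0,-0.1,0,0,0],[45,0,0,-0.4,0,0,0],[45,0,0,-0.8,0,0,0],[70,0,0,-1,0,0,0],[70,0,0,-1,0,0,0]])

```text
time_s: 37.0
position: [0.5879, -0.2362, 0.1424]
tcp_rot: [[0.998, -0.062, 0.009], [-0.062, -0.998, -0.006], [0.009, 0.005, -1.0]]
force: [0.5, -1.5, 0.5]
opening: 0.621
grasp_force: 0.0
```

Call:
drive_tool(steps=[[70,-1,0,-0.5,0,0,0],[70,-1,0,-0.5,0,0,0],[70,-1,0,-0.5,0,0,0],[70,-1,0,-0.5,0,0,0],[70,-1,0,-0.5,0,0,0],[70,-1,0,-0.5,0,0,0]])

```text
time_s: 37.6
position: [0.4659, -0.2274, 0.1963]
tcp_rot: [[0.998, -0.062, 0.0], [-0.062, -0.998, -0.0], [0.0, -0.0, -1.0]]
force: [0.1, 0.0, 0.1]
opening: 0.8
grasp_force: 0.0
```

```bash
python3 - <<'E'
from h import *
c=optics.capture("wrist"); cv2.imwrite("pics/w7.png",c["color"])
print("A");part(c,.582,-.234,.08,((.026,.05),)); W=cloud(c)
for n,y in(("+",-.234),("-",-.296)):
    p=W[(abs(W[...,0]-.58)<.08)&(abs(W[...,1]-y)<.024)&(W[...,2]>.017)&(W[...,2]<.05)]; print("fore",n,rect(p[:,:2]),p[:,2].max())
tray(c,.58,-.264,.12)
c=optics.capture("top"); W=cloud(c)
for n,x,y,r in(("shoeA",.62,.024,.03),("shoeB",.62,-.048,.03),("head",.565,.285,.03)):
    p=W[(abs(W[...,0]-x)<.045)&(abs(W[...,1]-y)<r)&(W[...,2]>.03)]; print(n,rect(p[:,:2]),p[:,2].max())
E
```

```text
A
0.026 4393 [ 593.6 -262.6] (581.3, -264.1, 119.9, 90.7, -3.8) zmed 0.035
fore + (583.1, -233.4, 120.3, 33.1, -3.5) 0.0379305319879635
fore - (579.6, -295.0, 119.6, 34.1, -2.2) 0.03828789030101322
tray (580.5, -263.6, 150.5, 118.4, -3.5) 2731 z [0.0098 0.0123 0.0136]
shoeA (620.9, 20.5, 66.9, 37.2, 2.9) 0.06606867239716076
shoeB (616.8, -51.1, 65.3, 37.7, -0.7) 0.06690792437334293
head (565.3, 282.0, 53.2, 52.7, 0.2) 0.10544760803679423
```

View pics/w7.png

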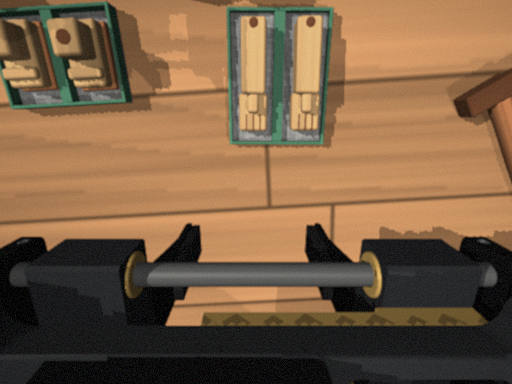

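Both forearms lie flat and centred in their bays (253,75) and (308,75), and the shoes are in theirs at (25,50) and (85,50). All five parts are well within tolerance, so I'm handing in.

```bash
python3 -c "
from rig import order
print(order.hand_in())"
```

```text
the job is handed in; nothing more can be done
None
```

I placed the head, both shoes and both forearms in their tray bays and handed the job in at about 38 s; my last camera measurements put every part within tolerance, but the hand-in returned no verdict.

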